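# Set the cutting gauge and hold it across the tray

## Task

A colleague is about to cut the flat loaf and needs the gauge held as a guide. Slide the gauge's carriage along its rail until the pointer stick, still pushed in, lines up with the forked sight on the tray's near rim (not the round-headed peg); then squeeze the button on the stick's grip and pull the stick straight out across the tray, past its first stop to its second stop, which is as far as it goes. Finish while still holding the grip there, with the stick fully out and in line with the fork, and leave the bottle, the bowl and the spatula where they are.

Things in the scene. Friction and masses are not known exactly. Their poses are not given: they have to be found in the camera images.
- station: Fixed cutting station, about 300 x 360 mm: a black baking tray (230 mm along x, 340 mm along y, rim 18 mm high) with a flat loaf (top 26 mm above the counter), and beyond it (+x) a metal rail. The rail runs along the station's y, its centre at station x = +125 mm; it is 20 mm high (end blocks at y = +-172 mm are 26 mm high). Origin: on the counter, 30 mm beyond the tray's middle. Its x axis points away from the robot (turned by up to 0.2 rad), z up. It stands where it is.
- carriage (a joint): Position of the carriage along the rail (m), -0.11 to 0.11, growing to the station's +y; 0 = middle of the rail. The pointer stick rides on the carriage, so this is also the station y of the stick's centre line. It stays where it is left; sliding it takes about 6 N.
- carriage_grip (a point): Point inside the carriage at which to grip it, 70 mm above the counter: centre of an upright black ribbed block, 40 mm along x, 30 mm along y, from 21 to 96 mm above the counter, with a 50 x 40 mm foot (top 29 mm above the counter). Nothing stands beside its two y faces. The outer tube of the stick (20 mm thick, axis 70 mm above the counter, along x) passes through it, from 38 mm in front of this point (-x) to 102 mm behind.
- stick (a joint): How far the telescoping stick is pulled out (m): 0 = pushed in (locked), 0.060 = first stop (a catch that locks only when the button is up), 0.120 = second stop, the solid end of its travel. It slides towards the station's -x. It starts locked at 0; with the button pressed it slides freely against a light return spring (1 N at 0, 3.4 N fully out). There is no catch at the second stop: when let go, the spring draws it back to the first stop.
- stick_grip (a point): Centre of the stick's end grip, a grey block 50 mm along x, 26 mm along y (13 mm to each side), 32 mm high, its centre 70 mm above the counter; pushed in, it lies 75 mm in front (-x) of the carriage_grip point. Axes parallel to the station's. The button is on its +y side face; a steel tube leads back to the carriage.
- button (a joint): How far the button is pressed (m): 0 = up, 0.005 = fully in. A black ribbed plate, 34 mm along x and 24 mm high, in the middle of the grip's +y side; up, it stands 6 mm proud of that face (its outer face 19 mm from the grip's centre), pressed 1 mm. It is pressed towards -y, so pinching the grip across y presses it. It takes 1.5 N to start and 4 N to press fully; the stick is unlocked when it is in by more than 0.004.
- pointer_tip (a point): Tip of the pointer nose on the front (-x) of the grip, 50 mm in front of the grip's centre and 70 mm above the counter.
- fork: Forked sight, steel, fixed on the tray's near rim: a 16 x 30 x 16 mm foot with two upright square prongs (8 mm wide along y, 14 mm of gap between them), top 80 mm above the counter. Origin: middle of the underside of its foot, on the rim 18 mm above the counter; axes as the station's. The stick must line up (along the station's y) with the middle between the prongs; fully out, the pointer tip ends about 15 mm before them.
- roundpeg: The other mark on the near rim: a 14 x 24 x 16 mm steel foot with a thin stem and a 22 mm ball on it, top 79 mm above the counter. Not the target. Fork and peg may swap sides. Origin: middle of the underside of its foot.
- oil: Loose green glass bottle, 56 mm thick, 170 mm tall, left of the tray. Leave alone. Origin: centre of its underside.
- saltbowl: Loose white bowl, 84 mm wide, 45 mm tall, right of the tray. Leave alone. Origin: centre of its underside.
- spreader: Loose spatula lying on the counter right of the tray. Leave alone. Origin: under its middle.

How it is judged:
By the outcome, as a careful person would: the job done as asked, in the order asked, and still so for the second after the job is handed in, while the arm keeps its last pose, push and grip.
It also fails if it takes over 51 s, if anything falls off the work surface, if the arm or the gripper's body presses on something with over 40 N, if the wrist force passes 120 N, or if a joint passes its speed limit or range.

## Robot

A 7-joint arm with a two-finger parallel gripper is mounted at the origin on the work surface. World frame = base frame: x ahead of the robot, y to its left, z up, the work surface at z = 0. Lengths are in mm, angles in rad, forces in N, time in s.
With the tool pointing down it reaches from about 425 to 875 mm from the base axis. Payload 8.4 kg.
Tool frame: the origin (TCP) lies midway between the tips of the shut fingers; the grasp point (between the pads) lies 19 mm behind it; x points along the fingers, z is the direction in which the jaws open and shut, and the axes are right-handed (so a half turn about x gives the same grasp; the last joint's range is limited). The gripper opens to 85 mm and grips with 20 to 120 N. Pads are 22 mm wide; open, the fingers measure 114 mm over their backs; the gripper's body (76 mm by 85 mm) begins 54 mm behind the grasp point. The pads swing forward as they close: fully open they stand 13 mm farther back than shut.
Start: joints at [1.233, 0.333, 0.04, 1.465, -0.013, 1.343, -0.059], TCP at [153.728, -631.531, 231.308] pointing down, gripper open.
Joint ranges: [-2.58, 2.58], [-0.38, 2.09], [-1.3, 1.39], [0.25, 2.4], [-1.5, 4.64], [0.08, 2.09], [-2.65, 2.65]. Speed limits (rad/s): [2.22, 2.22, 2.79, 2.79, 3.14, 3.14, 3.14].

## Interface

Orientations are given as a rotation vector (axis times angle).
In Python, from workcell import * gives the robot as it stands.
- The arm moves only by the tool drive_tool, never from a script. Its argument "plan" is a list of rows, each an object of numbers: "dx", "dy", "dz": the shift along the tool's x, y, z in m; "spin": the turn about the tool's x in rad; "gripper": the opening, from 0 (shut) to 1 (fully open). In form: [{"dx": .., "dy": .., "dz": .., "spin": .., "gripper": ..}, ...]. A call has 1 to 10 rows; each row shifts and turns the commanded pose from where the row before left it, along the tool's axes as they then stand; what a row does not reach is not made up. A row lasts 1/12 s, in which the tool goes at most 41.7 mm and 7.16 degrees, less where a joint would pass 70% of its speed; a pose out of reach is approached as far as the arm can. A call is refused whole if a number of a shift passes 0.0417 or a number of a turn 0.125, either way. A call with a gripper value outside its range is refused whole. The fingers move at their own pace and stop on an object; "grip_force" is the grip in N (left out, the last holds). Time passes only in rows, so rows that do not move let the fingers close. It gives the time, the measured TCP pose, the force and the opening at its end, in the units of the state.
- state(): the state, without advancing time (a new reading comes with each control period).
- get_image(name): name is "side" or "top"; returns the picture (420x560x3 uint8, red, green, blue); there is no depth.
- get_calibration(name): a dict with "fov_y" (degrees; the focal length in pixels is half the picture's height over the tangent of half this angle, whatever the lens; pixels are square), "cx", "cy" (the principal point, pixels), "k1" (the pictures are not rectified: a ray, as slopes to the right and down, at radius r is drawn at 1 + k1 r^2 times it, then the intrinsics apply), "pose" (4x4, takes a point from camera to world coordinates). Camera axes: x right, y down, z forward; pixel columns grow to the right and rows downward; lengths in mm; the calibration is good to about 2 mm. A picture is of the moment at which its call begins. get_calibration takes no time and is no camera call.
- finish_job(): hands the job in, once; it reports no verdict.
The state is a dict: "clock": time; "joint_positions": joint angles; "qvel": joint speeds; "joint_efforts": joint torques, N m; "position": TCP position; "eef_rot": TCP orientation; "force": force on the tool from outside, world axes, zero at the start; "moment": the same for the moment, N m; "finger_gap": finger opening in mm.
Only numpy, scipy, OpenCV 4.12 (cv2) and the standard library are available. Lean on these libraries where they do the work, as an engineer would, in place of code of your own. Each camera call takes 0.05 s, during which the arm holds its last target. There are 200 camera calls.

## Working session

There is one attempt and no reset: what is moved stays moved. The work goes in short steps, Python scripts to look and compute and a tool call to move; the robot and the scene stay as the last step left them, time stands still between calls to the robot, and variables do not carry over. Pictures are saved under pics/ and viewed, about 8 in all and at most 12, crops included, and the job is handed in when it is done.

Besides the shell and the picture viewer there is one more tool, called after "Emit:" in YAML: its name, and indented under it one key for each argument. drive_tool: Moves the arm, as the interface text tells. Its arguments: {"type":"object","properties":{"plan":{"type":"array"},"grip_force":{"type":"number"}},"required":["plan"]}

```bash
mkdir -p pics
cat > h.py <<'E'
from workcell import *
import numpy as np, cv2
def cam(n):
    c=get_calibration(n); f=210/np.tan(np.radians(c['fov_y'])/2)
    return c,f,np.array(c['pose'])
def ray(n,u,v):
    c,f,P=cam(n); d=np.array([(u-c['cx'])/f,(v-c['cy'])/f]); s=d.copy()
    for _ in range(30): s=d/(1+c['k1']*(s@s))
    return P[:3,3],P[:3,:3]@np.array([s[0],s[1],1])
def atz(n,u,v,z):
    o,d=ray(n,u,v); return o+d*(z-o[2])/d[2]
def proj(n,p):
    c,f,P=cam(n); q=P[:3,:3].T@(np.array(p)-P[:3,3]); s=q[:2]/q[2]; s=s*(1+c['k1']*(s@s)); return s*f+[c['cx'],c['cy']]
def tri(a,b):
    (o1,d1),(o2,d2)=ray('top',*a),ray('side',*b)
    t=np.linalg.lstsq(np.c_[d1,-d2],o2-o1,rcond=None)[0]
    p,q=o1+t[0]*d1,o2+t[1]*d2; return (p+q)/2,np.linalg.norm(p-q)
E
python3 - <<'E'
from h import *
for n in('top','side'):
    im=get_image(n); cv2.imwrite(f'pics/{n}0.png',im[:,:,::-1]); c=get_calibration(n); print(n,c)
print(state())
E
```

```text
top {'fov_y': 49.24900081022764, 'cx': 276.73608232625753, 'cy': 206.17688832508404, 'k1': 0.01565550733383547, 'pose': array([[-2.98921081e-02, -9.90136799e-01,  1.36877982e-01,
         4.31047067e+02],
       [-9.99332612e-01,  2.67276416e-02, -2.48990878e-02,
         2.65531578e+01],
       [ 2.09950775e-02, -1.37530917e-01, -9.90274938e-01,
         1.13376509e+03],
       [ 0.00000000e+00,  0.00000000e+00,  0.00000000e+00,
         1.00000000e+00]])}
side {'fov_y': 46.985774742474355, 'cx': 280.6716077642576, 'cy': 204.43422003233474, 'k1': 0.047635186491538965, 'pose': array([[-7.84077181e-01, -4.64799615e-01,  4.11320182e-01,
         1.07215446e+02],
       [-6.20597260e-01,  5.77443967e-01, -5.30487989e-01,
         5.79048709e+02],
       [ 9.05625540e-03, -6.71207704e-01, -7.41214005e-01,
         8.91874010e+02],
       [ 0.00000000e+00,  0.00000000e+00,  0.00000000e+00,
         1.00000000e+00]])}
{'clock': 0.1, 'joint_positions': array([ 1.23279701,  0.33385935,  0.03989082,  1.46614926, -0.01344076,
        1.3433072 , -0.05853627]), 'qvel': array([-0.00134461, -0.00148041,  0.00055004, -0.00208276, -0.00022753,
       -0.00026226,  0.00249278]), 'joint_efforts': array([ 3.57289166e-03, -6.60021400e+01,  1.36986215e+00, -4.06477404e+01,
        1.69853889e-02,  9.08090937e-03, -6.61805620e-05]), 'position': array([ 153.63378118, -631.17050092,  230.51452077]), 'eef_rot': array([ 1.03244912,  1.31392914, -1.03103133]), 'force': array([ 0.17666207, -0.80457394, -0.33955579]), 'moment': array([-0.02072926,  0.05108992,  0.03500725]), 'finger_gap': 85.19260266171716}
```

View pics/top0.png

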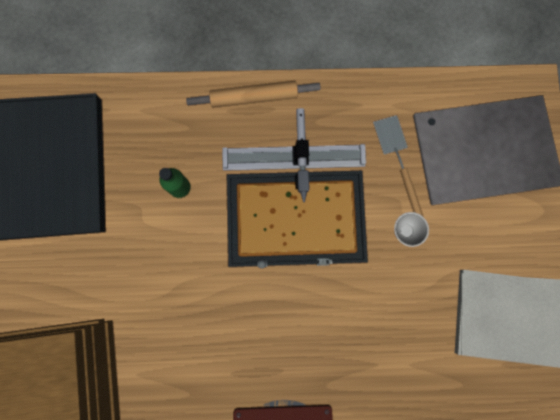

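View pics/side0.png

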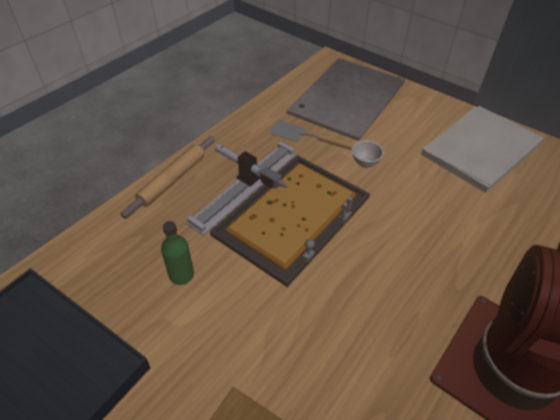

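The top view shows the tray at x 228–367, y 170–265. The carriage is near (301,150), with one mark at (262,264) and the other at (325,262). In the side view the ball is near (310,245) and the fork near (347,207). I'll enlarge both.

Run:
```python
import cv2
t=cv2.imread('pics/top0.png')[100:275,220:375]; s=cv2.imread('pics/side0.png')[135:290,185:375]
cv2.imwrite('pics/t1.png',cv2.resize(t,None,fx=3.4,fy=3.4,interpolation=2)[:600])
cv2.imwrite('pics/s1.png',cv2.resize(s,None,fx=3.8,fy=3.8,interpolation=2))
```

```text
(no output)
```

View pics/t1.png

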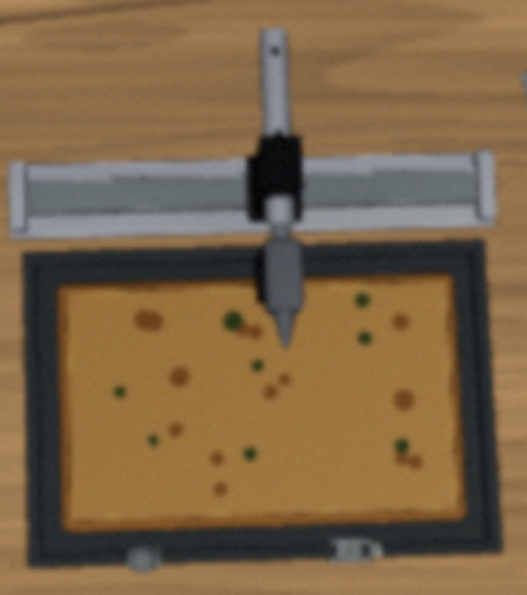

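View pics/s1.png

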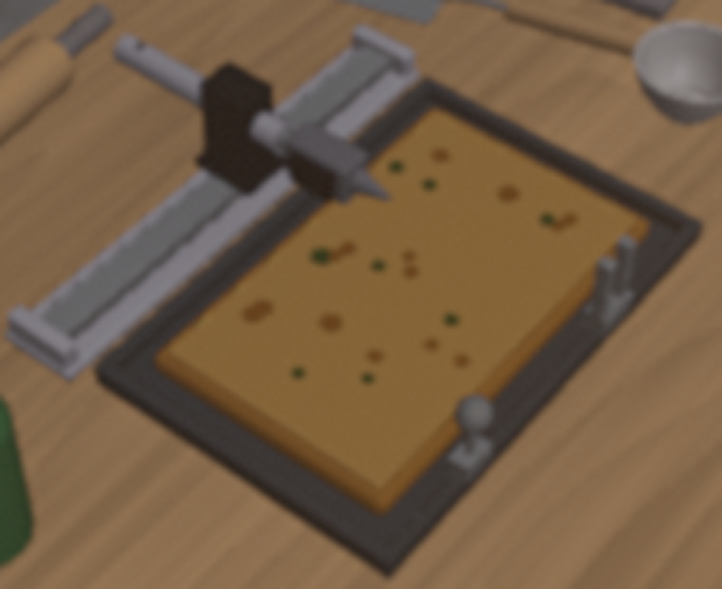

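```bash
cat > fit.py <<'E'
from h import *
from scipy.optimize import least_squares
T=lambda x,y:(220+x/3.4,100+y/3.4); S=lambda x,y:(185+x/3.8,135+y/3.8)
obs=[('top',T(24,254),(85,170,18)),('top',T(484,240),(85,-170,18)),('top',T(30,565),(-145,170,18)),('top',T(501,551),(-145,-170,18)),
('side',S(428,80),(85,-170,18)),('side',S(700,228),(-145,-170,18)),('side',S(389,562),(-145,170,18)),('side',S(100,368),(85,170,18))]
def W(p,q): c,s=np.cos(p[2]),np.sin(p[2]); return np.array([p[0]+c*q[0]-s*q[1],p[1]+s*q[0]+c*q[1],q[2]])
def st(p,w): c,s=np.cos(p[2]),np.sin(p[2]); d=w[:2]-p[:2]; return np.array([c*d[0]+s*d[1],-s*d[0]+c*d[1],w[2]])
f=lambda p:np.concatenate([proj(n,W(p,q))-px for n,px,q in obs])
r=least_squares(f,[600,0,0],loss='soft_l1'); P=r.x
if __name__=='__main__':
    print(P,f(P).round(1))
    for nm,a,b,z in [('tip',T(287,347),S(388,198),70),('ball',T(144,558),S(475,413),68),('forktop',T(355,549),S(617,252),80),('tubeback',T(273,32),S(125,45),78)]:
        w,e=tri(a,b); print(nm,w.round(1),round(e,1),'st',st(P,w).round(1),'top',st(P,atz('top',*a,z)).round(1),'side',st(P,atz('side',*b,z)).round(1))
E
python3 fit.py
```

```text
[ 5.84987835e+02 -4.81724162e+01  1.11300182e-03] [-1.1 -1.   0.1 -0.4 -1.4  1.2  0.5  1.  -0.1 -1.9  2.  -2.   0.4  0.6
 -1.9 -1.1]
tip [587.3 -65.4  66.3] 1.5 st [  2.3 -17.3  66.3] top [  1.1 -17.4  70. ] side [  0.8 -14.1  70. ]
ball [445.1  37.4  66.1] 1.5 st [-139.8   85.7   66.1] top [-140.5   85.3   68. ] side [-139.9   87.3   68. ]
forktop [ 445.8 -105.5   79.2] 0.7 st [-139.3  -57.2   79.2] top [-139.   -56.9   80. ] side [-139.9  -56.7   80. ]
tubeback [812.3 -64.2  70.2] 0.3 st [227.3 -16.3  70.2] top [224.6 -15.6  78. ] side [220.5 -10.2  78. ]
```

```bash
cat > ax.py <<'E'
from h import *
from scipy.spatial.transform import Rotation as R
s=state(); M=R.from_rotvec(s['eef_rot']).as_matrix(); print(s['clock'],s['position'].round(1),s['force'].round(1),round(s['finger_gap'],1)); print(M.round(3)); print(s['joint_positions'].round(2))
E
python3 ax.py
```

```text
0.1 [ 153.6 -631.2  230.5] [ 0.2 -0.8 -0.3] 85.2
[[-0.     0.972  0.236]
 [ 0.001  0.236 -0.972]
 [-1.    -0.    -0.001]]
[ 1.23  0.33  0.04  1.47 -0.01  1.34 -0.06]
```

Emit:
drive_tool:
  plan:
    - {"spin":0.119}
    - {"spin":0.119}
    - {"dy":0.027,"dz":-0.0275}
    - {"dy":0.027,"dz":-0.0275}
    - {"dy":0.027,"dz":-0.0275}
    - {"dy":0.027,"dz":-0.0275}
    - {"dy":0.027,"dz":-0.0275}
    - {"dy":0.027,"dz":-0.0275}
    - {"dy":0.027,"dz":-0.0275}
    - {"dy":0.027,"dz":-0.0275}
  grip_force: 40

```text
invalid input
```

Emit:
drive_tool:
  plan:
    - {"dy":0.027,"dz":-0.0275}
    - {"dy":0.027,"dz":-0.0275}
    - {"dy":0.027,"dz":-0.0275}
    - {"dy":0.027,"dz":-0.0275}
    - {"dy":0.027,"dz":-0.0275}
    - {"dy":0.027,"dz":-0.0275}
    - {"dy":0.027,"dz":-0.0275}
    - {"dy":0.027,"dz":-0.0275}
    - {"dy":0.027,"dz":-0.0275}
    - {}

```text
invalid input
```

```bash
python3 ax.py
```

```text
0.1 [ 153.6 -631.2  230.5] [ 0.2 -0.8 -0.3] 85.2
[[-0.     0.972  0.236]
 [ 0.001  0.236 -0.972]
 [-1.    -0.    -0.001]]
[ 1.23  0.33  0.04  1.47 -0.01  1.34 -0.06]
```

Emit:
drive_tool:
  plan:
    - {"dx":0,"dy":0,"dz":0,"spin":0.119,"gripper":1}
    - {"dx":0,"dy":0,"dz":0,"spin":0.119,"gripper":1}
    - {"dx":0,"dy":0.027,"dz":-0.0275,"spin":0,"gripper":1}
    - {"dx":0,"dy":0.027,"dz":-0.0275,"spin":0,"gripper":1}
    - {"dx":0,"dy":0.027,"dz":-0.0275,"spin":0,"gripper":1}
    - {"dx":0,"dy":0.027,"dz":-0.0275,"spin":0,"gripper":1}
    - {"dx":0,"dy":0.027,"dz":-0.0275,"spin":0,"gripper":1}
    - {"dx":0,"dy":0.027,"dz":-0.0275,"spin":0,"gripper":1}
    - {"dx":0,"dy":0.027,"dz":-0.0275,"spin":0,"gripper":1}
    - {"dx":0,"dy":0.027,"dz":-0.0275,"spin":0,"gripper":1}
  grip_force: 40

```text
clock: 0.93
position: [370.4, -409.7, 231.1]
eef_rot: [1.209, 1.21, -1.209]
force: [-0.2, -0.7, 0.6]
finger_gap: 85.2
```

Emit:
drive_tool:
  plan:
    - {"dx":0,"dy":0.027,"dz":-0.0275,"spin":0,"gripper":1}
    - {"dx":0,"dy":0.027,"dz":-0.0275,"spin":0,"gripper":1}
    - {"dx":0,"dy":0.027,"dz":-0.0275,"spin":0,"gripper":1}
    - {"dx":0,"dy":0.027,"dz":-0.0275,"spin":0,"gripper":1}
    - {"dx":0,"dy":0.027,"dz":-0.0275,"spin":0,"gripper":1}
    - {"dx":0,"dy":0.027,"dz":-0.0275,"spin":0,"gripper":1}
    - {"dx":0,"dy":0.027,"dz":-0.0275,"spin":0,"gripper":1}
    - {"dx":0,"dy":0.027,"dz":-0.0275,"spin":0,"gripper":1}
    - {"dx":0,"dy":0.027,"dz":-0.0275,"spin":0,"gripper":1}
    - {"dx":0,"dy":0.027,"dz":-0.0275,"spin":0,"gripper":1}

```text
clock: 1.77
position: [640.2, -134.7, 230.9]
eef_rot: [1.209, 1.21, -1.209]
force: [0.7, -0.8, 1.2]
finger_gap: 85.4
```

Emit:
drive_tool:
  plan:
    - {"dx":0,"dy":0.023,"dz":-0.023,"spin":0,"gripper":1}
    - {"dx":0,"dy":0.023,"dz":-0.023,"spin":0,"gripper":1}
    - {"dx":0,"dy":0.023,"dz":-0.023,"spin":0,"gripper":1}
    - {"dx":0.03,"dy":0,"dz":0,"spin":0,"gripper":1}
    - {"dx":0.03,"dy":0,"dz":0,"spin":0,"gripper":1}
    - {"dx":0,"dy":0,"dz":0,"spin":0,"gripper":1}

```text
clock: 2.27
position: [705.2, -66.4, 163.9]
eef_rot: [1.203, 1.218, -1.215]
force: [-0.9, -1.1, -2.6]
finger_gap: 85.5
```

```bash
python3 ax.py
python3 - <<'E'
from h import *
ims=[]
for n in('top','side'):
    im=get_image(n); cv2.imwrite(f'pics/{n}2.png',im[:,:,::-1])
t=cv2.imread('pics/top2.png')[95:275,225:370]; s=cv2.imread('pics/side2.png')[115:275,195:375]
cv2.imwrite('pics/c2.png',np.hstack([cv2.resize(t,(394,490),interpolation=2),cv2.resize(s,(400,490),interpolation=2)]))
E
```

```text
2.2667 [705.2 -66.4 163.9] [-0.9 -1.1 -2.6] 85.5
[[-0.01   1.     0.002]
 [ 0.001  0.002 -1.   ]
 [-1.    -0.01  -0.001]]
[ 0.27  0.52 -0.35  1.36  0.18  1.3  -1.65]
```

View pics/c2.png

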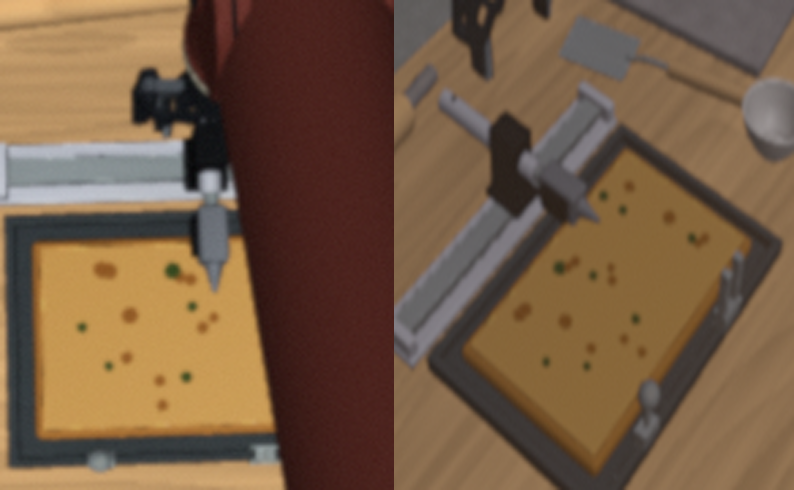

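The picture shows the arm hiding part of the top view. In the side half the open gripper is above and behind the carriage (block about (512,165)), and the fork (735,290) and carriage haven't moved. Next I descend.

Emit:
drive_tool:
  plan:
    - {"dx":0.025,"dy":0.003,"dz":-0.0005,"spin":0,"gripper":1}
    - {"dx":0.025,"dy":0,"dz":0,"spin":0,"gripper":1}
    - {"dx":0.02,"dy":0,"dz":0,"spin":0,"gripper":1}
    - {"dx":0.02,"dy":0,"dz":0,"spin":0,"gripper":1}
    - {"dx":0.015,"dy":0,"dz":0,"spin":0,"gripper":1}
    - {"dx":0,"dy":0,"dz":0,"spin":0,"gripper":1}
    - {"dx":0,"dy":0,"dz":0,"spin":0,"gripper":1}

```text
clock: 2.95
position: [711.6, -67.0, 67.4]
eef_rot: [1.209, 1.209, -1.209]
force: [0.1, 0.3, 0.4]
finger_gap: 85.4
```

Emit:
drive_tool:
  plan:
    - {"dx":0.012,"dy":-0.001,"dz":-0.002,"spin":0,"gripper":1}
    - {"dx":0,"dy":0,"dz":0,"spin":0,"gripper":0.5}
    - {"dx":0,"dy":0,"dz":0,"spin":0,"gripper":0.45}
    - {"dx":0,"dy":0,"dz":0,"spin":0,"gripper":0.4}
    - {"dx":0,"dy":0,"dz":0,"spin":0,"gripper":0.35}
    - {"dx":0,"dy":0,"dz":0,"spin":0,"gripper":0.3}
    - {"dx":0,"dy":0,"dz":0,"spin":0,"gripper":0.2}
    - {"dx":0,"dy":0,"dz":0,"spin":0,"gripper":0.2}
    - {"dx":0,"dy":0,"dz":0,"spin":0,"gripper":0.2}

```text
clock: 3.7
position: [710.7, -64.2, 55.1]
eef_rot: [1.209, 1.209, -1.208]
force: [-1.1, 1.7, 4.8]
finger_gap: 29.4
```

Emit:
drive_tool:
  plan:
    - {"dx":0,"dy":0,"dz":0.005,"spin":0,"gripper":0.2}
    - {"dx":0,"dy":0,"dz":0.005,"spin":0,"gripper":0.2}
    - {"dx":0,"dy":0,"dz":0.005,"spin":0,"gripper":0.2}
    - {"dx":0,"dy":0,"dz":0.005,"spin":0,"gripper":0.2}
    - {"dx":0,"dy":0,"dz":0.005,"spin":0,"gripper":0.2}
    - {"dx":0,"dy":0,"dz":0.005,"spin":0,"gripper":0.2}
    - {"dx":0,"dy":0,"dz":0.005,"spin":0,"gripper":0.2}
    - {"dx":0,"dy":0,"dz":0.005,"spin":0,"gripper":0.2}
    - {"dx":0,"dy":0,"dz":0,"spin":0,"gripper":0.2}
    - {"dx":0,"dy":0,"dz":0,"spin":0,"gripper":0.2}

```text
clock: 4.53
position: [710.8, -104.2, 55.1]
eef_rot: [1.209, 1.209, -1.207]
force: [-1.2, 1.4, 5.7]
finger_gap: 29.2
```

Run:
```python
from h import *
for n in('top','side'):
    im=get_image(n); cv2.imwrite(f'pics/{n}3.png',im[:,:,::-1])
t=cv2.imread('pics/top3.png')[150:275,265:370]; s=cv2.imread('pics/side3.png')[125:245,225:375]
cv2.imwrite('pics/c3.png',np.hstack([cv2.resize(t,None,fx=3.2,fy=3.2,interpolation=2),cv2.resize(s,(450,400),interpolation=2)]))
```

```text
(no output)
```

View pics/c3.png

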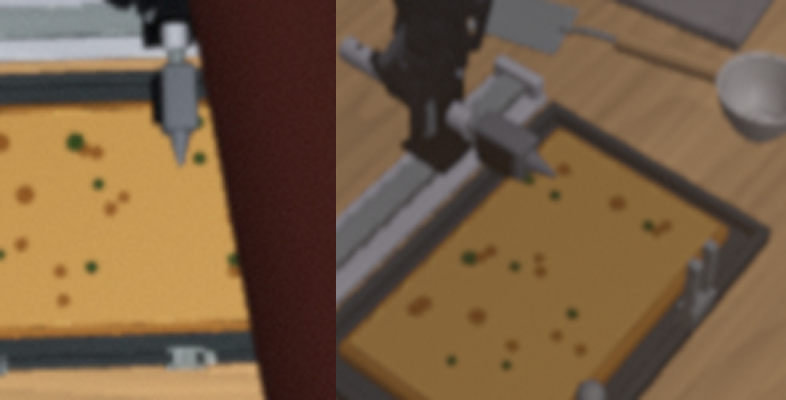

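The gauge moved 40 mm with the stick still in. The tip is now at about (181,165) in the top half, and the fork at (178–210,355). I'll zoom in on both to check the alignment.

Run:
```python
import cv2,numpy as np
t=cv2.imread('pics/top3.png'); s=cv2.imread('pics/side3.png')
r=lambda a:cv2.resize(a,None,fx=10,fy=10,interpolation=cv2.INTER_CUBIC)
a=np.vstack([r(t[180:210,310:345]),r(t[250:270,310:345])]); b=np.vstack([r(s[165:190,275:310]),r(s[190:215,330:365])])
cv2.imwrite('pics/z3.png',np.hstack([a,b]))
```

```text
(no output)
```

View pics/z3.png

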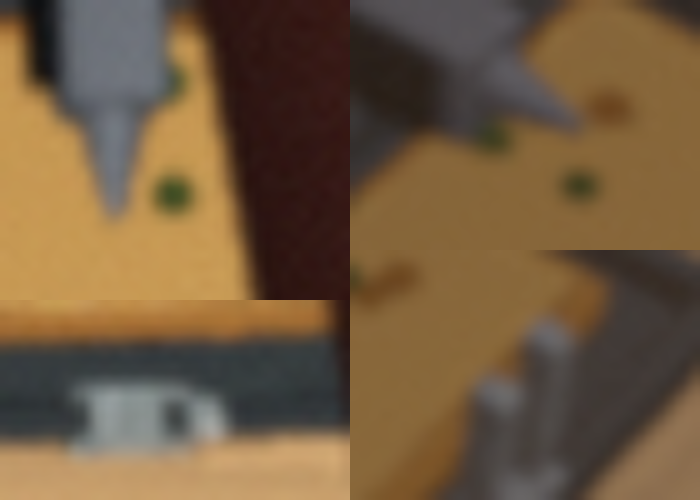

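Run:
```python
from fit import *
for nm,n,p,z in [('tip','top',(321.4,201.8),70),('tip','side',(275+22.8,165+12.8),70),('fork T topR','top',(331.2,261.6),80),('fork foot mid','top',(323.2,262),34),('side R','side',(349.8,198),80),('side L','side',(344.5,203.8),80)]:
    print(nm,n,atz(n,*p,z).round(1))
print(tri((321.4,201.8),(297.8,177.8)),tri((326.3,261.6),(347.15,200.9)))
for y in(-100,-104,-108):
  print(y,[proj('top',(446,y+d,80)).round(1) for d in(15,7,-7,-15)],[proj('top',(446,y+d,34)).round(1) for d in(15,-15)],[proj('side',(446,y+d,80)).round(1) for d in(11,-11)])
print(state()['position'])
```

```text
tip top [ 585.6 -105.6   70. ]
tip side [ 584.9 -103.2   70. ]
fork T topR top [ 445.3 -120.8   80. ]
fork foot mid top [ 445.6 -108.    34. ]
side R side [ 446.4 -117.2   80. ]
side L side [446.  -94.5  80. ]
(array([ 586.33037936, -105.74291721,   67.11615167]), np.float64(0.6392541418753808)) (array([ 446.71240282, -109.40012595,   76.43244332]), np.float64(2.33784264291528))
-100 [array([315.6, 261.8]), array([319.1, 261.7]), array([325.2, 261.5]), array([328.7, 261.4])] [array([313.6, 262.1]), array([326.1, 261.7])] [array([343.2, 205.2]), array([348.5, 199.6])]
-104 [array([317.3, 261.7]), array([320.8, 261.6]), array([326.9, 261.4]), array([330.4, 261.3])] [array([315.3, 262. ]), array([327.8, 261.7])] [array([344.1, 204.2]), array([349.4, 198.6])]
-108 [array([319.1, 261.7]), array([322.6, 261.6]), array([328.7, 261.4]), array([332.2, 261.3])] [array([316.9, 262. ]), array([329.5, 261.6])] [array([345.1, 203.2]), array([350.4, 197.6])]
[ 710.82418946 -104.17639393   55.13727304]
```

Both cameras put the fork about 2.7 mm further to -y than the tip, so I correct by 2.4 mm (allowing for the slight yaw), then release and lift.

Emit:
drive_tool:
  plan:
    - {"dx":0,"dy":0,"dz":0.0012,"spin":0,"gripper":0.2}
    - {"dx":0,"dy":0,"dz":0.0012,"spin":0,"gripper":0.2}
    - {"dx":0,"dy":0,"dz":0,"spin":0,"gripper":0.2}
    - {"dx":0,"dy":0,"dz":0,"spin":0,"gripper":0.2}
    - {"dx":0,"dy":0,"dz":0,"spin":0,"gripper":1}
    - {"dx":0,"dy":0,"dz":0,"spin":0,"gripper":1}
    - {"dx":0,"dy":0,"dz":0,"spin":0,"gripper":1}
    - {"dx":0,"dy":0,"dz":0,"spin":0,"gripper":1}
    - {"dx":0,"dy":0,"dz":0,"spin":0,"gripper":1}

```text
clock: 5.38
position: [710.2, -107.4, 54.1]
eef_rot: [1.209, 1.21, -1.209]
force: [-0.1, -0.0, -0.1]
finger_gap: 85.0
```

Emit:
drive_tool:
  plan:
    - {"dx":0.003,"dy":-0.015,"dz":-0.001,"spin":0,"gripper":1}
    - {"dx":0,"dy":-0.02,"dz":0,"spin":0,"gripper":1}
    - {"dx":0,"dy":-0.02,"dz":0,"spin":0,"gripper":1}
    - {"dx":0,"dy":-0.015,"dz":0,"spin":0,"gripper":1}
    - {"dx":0,"dy":-0.005,"dz":0,"spin":0,"gripper":1}
    - {"dx":0,"dy":0,"dz":0,"spin":0,"gripper":1}
    - {"dx":0,"dy":0,"dz":0,"spin":0,"gripper":1}
    - {"dx":0,"dy":0,"dz":0,"spin":0,"gripper":1}

```text
clock: 6.05
position: [636.3, -106.0, 51.5]
eef_rot: [1.209, 1.209, -1.208]
force: [-0.5, 0.4, 0.0]
finger_gap: 85.4
```

Run:
```python
from h import *
t=get_image('top')[:,:,::-1]; s=get_image('side')[:,:,::-1]
cv2.imwrite('pics/top4.png',t);cv2.imwrite('pics/side4.png',s); print(state()['position'])
t=t[100:275,255:370]; s=s[125:245,225:375]
cv2.imwrite('pics/c4.png',np.hstack([cv2.resize(t,(345,525),interpolation=2),cv2.resize(s,(450,525*450//450),interpolation=2)]))
```

```text
[ 636.11606914 -105.87573401   51.28326095]
```

View pics/c4.png

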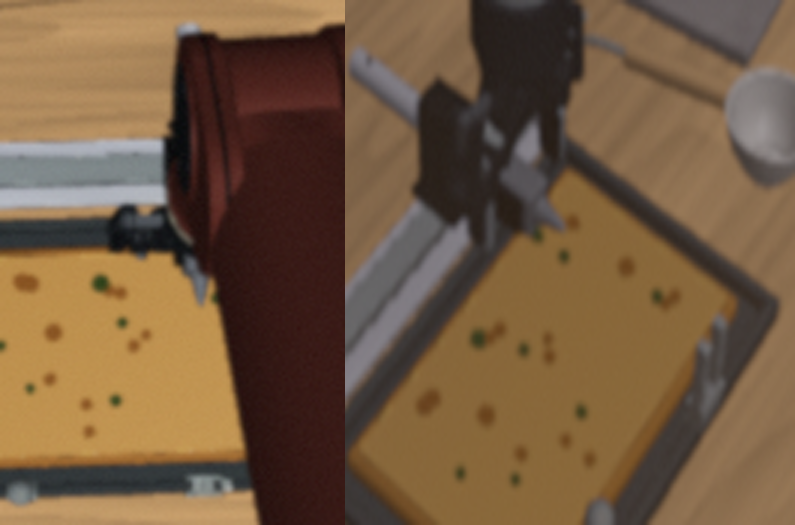

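The open fingers straddle the stick's grip, with the tip at (202,305) in the top half and still pushed in. Now I squeeze.

Emit:
drive_tool:
  plan:
    - {"dx":0,"dy":0,"dz":0,"spin":0,"gripper":0.55}
    - {"dx":0,"dy":0,"dz":0,"spin":0,"gripper":0.5}
    - {"dx":0,"dy":0,"dz":0,"spin":0,"gripper":0.45}
    - {"dx":0,"dy":0,"dz":0,"spin":0,"gripper":0.4}
    - {"dx":0,"dy":0,"dz":0,"spin":0,"gripper":0.35}
    - {"dx":0,"dy":0,"dz":0,"spin":0,"gripper":0.3}
    - {"dx":0,"dy":0,"dz":0,"spin":0,"gripper":0.2}
    - {"dx":0,"dy":0,"dz":0,"spin":0,"gripper":0.2}
    - {"dx":0,"dy":0,"dz":0,"spin":0,"gripper":0.2}
    - {"dx":0,"dy":0,"dz":0,"spin":0,"gripper":0.2}
  grip_force: 40

```text
clock: 6.98
position: [635.5, -105.3, 51.7]
eef_rot: [1.209, 1.21, -1.208]
force: [-1.2, 4.6, 5.2]
finger_gap: 26.0
```

Emit:
drive_tool:
  plan:
    - {"dx":0,"dy":-0.003,"dz":0,"spin":0,"gripper":0.2}
    - {"dx":0,"dy":-0.004,"dz":0,"spin":0,"gripper":0.2}
    - {"dx":0,"dy":-0.005,"dz":0,"spin":0,"gripper":0.2}
    - {"dx":0,"dy":-0.006,"dz":0,"spin":0,"gripper":0.2}
    - {"dx":0,"dy":-0.006,"dz":0,"spin":0,"gripper":0.2}
    - {"dx":0,"dy":-0.006,"dz":0,"spin":0,"gripper":0.2}

```text
clock: 7.48
position: [605.8, -105.4, 51.7]
eef_rot: [1.209, 1.209, -1.207]
force: [2.3, 5.5, 2.9]
finger_gap: 26.1
```

Emit:
drive_tool:
  plan:
    - {"dx":0,"dy":-0.008,"dz":0,"spin":0,"gripper":0.2}
    - {"dx":0,"dy":-0.01,"dz":0,"spin":0,"gripper":0.2}
    - {"dx":0,"dy":-0.01,"dz":0,"spin":0,"gripper":0.2}
    - {"dx":0,"dy":-0.01,"dz":0,"spin":0,"gripper":0.2}
    - {"dx":0,"dy":-0.01,"dz":0,"spin":0,"gripper":0.2}
    - {"dx":0,"dy":-0.01,"dz":0,"spin":0,"gripper":0.2}
    - {"dx":0,"dy":-0.01,"dz":0,"spin":0,"gripper":0.2}
    - {"dx":0,"dy":-0.01,"dz":0,"spin":0,"gripper":0.2}
    - {"dx":0,"dy":-0.008,"dz":0,"spin":0,"gripper":0.2}
    - {"dx":0,"dy":0,"dz":0,"spin":0,"gripper":0.2}

```text
clock: 8.32
position: [518.9, -105.7, 51.7]
eef_rot: [1.209, 1.209, -1.207]
force: [3.0, 5.0, -0.5]
finger_gap: 25.9
```

Emit:
drive_tool:
  plan:
    - {"dx":0,"dy":-0.002,"dz":0,"spin":0,"gripper":0.2}
    - {"dx":0,"dy":-0.002,"dz":0,"spin":0,"gripper":0.2}
    - {"dx":0,"dy":-0.001,"dz":0,"spin":0,"gripper":0.2}
    - {"dx":0,"dy":0,"dz":0,"spin":0,"gripper":0.2}
    - {"dx":0,"dy":0,"dz":0,"spin":0,"gripper":0.2}

```text
clock: 8.73
position: [515.5, -105.7, 51.7]
eef_rot: [1.21, 1.208, -1.206]
force: [5.4, 6.2, -0.2]
finger_gap: 26.1
```

```bash
python3 ax.py
python3 - <<'E'
from h import *
t=get_image('top')[:,:,::-1]; s=get_image('side')[:,:,::-1]
cv2.imwrite('pics/top5.png',t);cv2.imwrite('pics/side5.png',s)
t=t[100:280,250:370]; s=s[125:245,245:375]
cv2.imwrite('pics/c5.png',np.hstack([cv2.resize(t,(360,540),interpolation=2),cv2.resize(s,(440,540*440//585),interpolation=2) if 0 else cv2.copyMakeBorder(cv2.resize(s,(440,406),interpolation=2),0,134,0,0,0)]))
E
```

```text
8.7333 [ 515.5 -105.7   51.7] [ 5.4  6.2 -0.2] 26.1
[[ 0.003  1.     0.001]
 [ 0.     0.001 -1.   ]
 [-1.     0.003 -0.   ]]
[ 0.45  0.28 -0.38  1.95  0.13  0.93 -1.56]
```

View pics/c5.png

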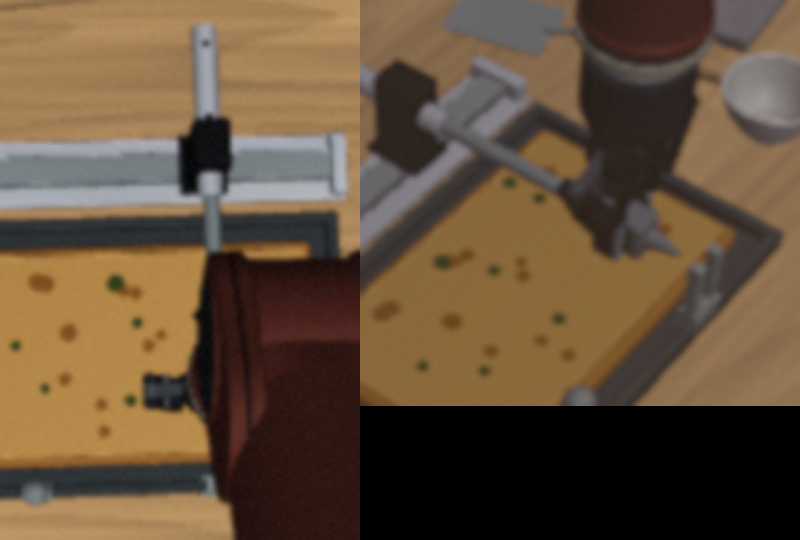

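The stick is out by 120 mm, and the force is starting to rise at the stop. In the side half the tip at (680,250) points into the fork's gap at about (705,275). I'll lean a little on the stop and check the alignment close up.

Emit:
drive_tool:
  plan:
    - {"dx":0,"dy":-0.0015,"dz":0,"spin":0,"gripper":0.2}
    - {"dx":0,"dy":-0.0015,"dz":0,"spin":0,"gripper":0.2}
    - {"dx":0,"dy":0,"dz":0,"spin":0,"gripper":0.2}
    - {"dx":0,"dy":0,"dz":0,"spin":0,"gripper":0.2}

```text
clock: 9.17
position: [515.1, -105.7, 51.8]
eef_rot: [1.212, 1.204, -1.202]
force: [18.5, 3.1, -11.3]
finger_gap: 25.8
```

Run:
```python
from h import *
s=get_image('side')[:,:,::-1]; cv2.imwrite('pics/side6.png',s); print(state()['position'],state()['force'])
cv2.imwrite('pics/z6.png',cv2.resize(s[175:225,310:370],None,fx=12,fy=12,interpolation=cv2.INTER_CUBIC))
```

```text
[ 515.09624511 -105.71166913   51.80073415] [ 18.65202528   3.33036704 -11.62577364]
```

View pics/z6.png

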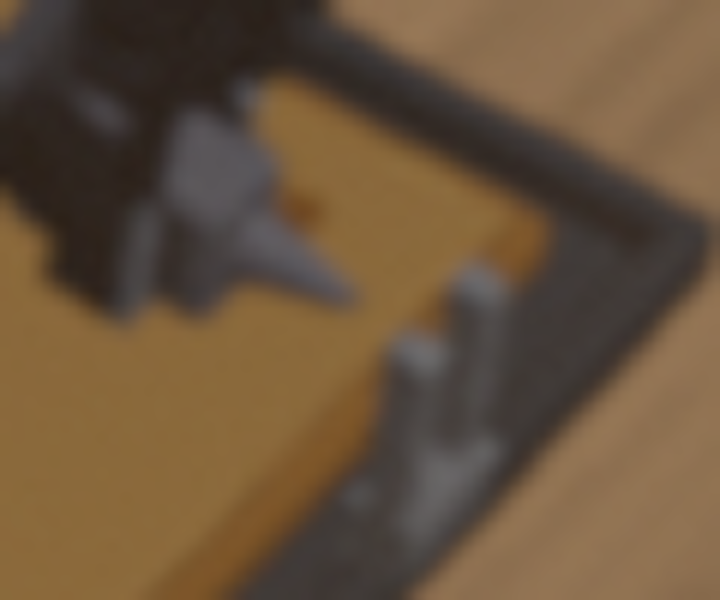

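Run:
```python
from fit import *
for p,z in(((339.6,200.2),70),((344.6,204.2),80),((350.2,198.2),80)): print(atz('side',*p,z).round(1))
def T5(x,y): return 250+x/3,100+y/3
for p in((204,28),(210,185),(212,240)): print(atz('top',*T5(*p),75).round(1))
```

```text
[ 465.2 -105.1   70. ]
[445.1 -93.6  80. ]
[ 445.4 -117.2   80. ]
[ 809.9 -106.4   75. ]
[ 681.1 -105.8   75. ]
[ 636.9 -105.4   75. ]
```

```bash
python3 -c "
from workcell import *
print(finish_job()); s=state(); print(s['clock'],s['position'],s['force'],s['finger_gap'])"
```

```text
the job is handed in; nothing more can be done
None
the job is handed in; nothing more can be done
```

The gauge is set at the fork with the stick pulled out to its second stop, and the job is handed in at about 9.2 s on the robot's clock. The arm is still holding the grip there.

**What I did:** I gripped the carriage and slid it about 42 mm towards -y with the stick still pushed in. That includes a 2.4 mm correction after a close look at the tip and fork. I then released it, moved to the stick's grip, squeezed the button and pulled the stick straight out. It ended pressed lightly against the second stop.

**Last checks:**
- **Travel:** the tool moved 120.4 mm, and the pull force rose from about 3 N to 18.5 N, which shows the solid end stop.
- **Button:** the finger gap was 25.8 mm. The pads read slightly under the true width, so this matches the 27 mm expected with the button fully pressed.
- **Alignment:** in the side camera the tip is at y = -105.1 mm and the middle of the fork at -105.4 mm. The tip ends about 20 mm from the prongs' centres, as expected.
- **Camera disagreement:** before the last correction the two cameras differed by about 2.5 mm in absolute y, but agreed on where the tip was relative to the fork. The final alignment was checked with the side camera only, because the arm hid the fork from above.
- **Bottle, bowl and spatula:** the arm did not go near them. The bowl and spatula look unmoved in the later pictures; the bottle was outside those crops, so I did not check it again.

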